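# Snap a circuit board onto its four studs and shut the control box

## Task

Refit the board in the open control box: lay it level over its four snap studs, holes on the stud tips, and let go of it. Then press it evenly down until all four studs have clicked through and it sits fully home on their shoulders, and swing the lid completely shut.

Things in the scene. Friction and masses are not known exactly. Their poses are not given: they have to be found in the camera images.
- board: Loose dark-green circuit board, 150 (its x) x 104 (its y) x 3 mm, 0.25 kg, flat on the bench, left of the box. Origin: centre of underside; z up. A 13 mm hole near each corner, 80 mm apart in y at the -x end, 60 mm at the +x end: it fits one way round only, its x along the box's x (starts within 0.7 rad of that). Bare board to press on lies around (+-42, +-32) mm, 20 mm inward of each hole.
- control_box: Open grey sheet-steel box, fixed at the right: 180 (x) x 160 (y) mm, rim 62 mm high, walls 3 mm. Origin: centre of underside, on the bench. x points away from the robot (turned up to 0.15 rad), to the wall with three cable glands. Lid hinged on its +y (left) rim. Inside stand four pale nylon snap studs; a terminal row, 23 mm high, fills the strip by the hinge. Board centre goes to y -14 mm.
- lid (a joint): Angle of the lid, rad: 0 shut flat on the rim; starts open, leaning back past upright, 1.85 to 2.05 (stop 2.1). A stiff hinge (about 0.35 N m) holds it wherever it is left, so push it over from behind and down to the rim: 1 to 6 N at 0.12 m from the hinge. It strikes the heat sink if the board is not clicked home (home, the sink's top is 57 mm, loose about 66 mm above the bench).
- lid_hinge (a point): Middle of the hinge line, 81 mm in y from the box's origin, 62.5 mm above the bench; the line runs along the box's x. Frame fixed to the lid, parallel to the box's at joint value 0: the plate, 186 mm wide, runs 164 mm along its -y, from z 0 (inner face) to 3 mm (outer face).
- lid_edge (a point): Middle of the lid's free edge, on the outer face, 164 mm from the hinge line; about 220 mm above the bench when the lid stands open, between the board and the box: carry the board over it.
- hole_0 (a point): centre of hole 0 of the board, on its underside; frame parallel to the board's: x -63, y +40 mm from the board's origin. It belongs over stud_0.
- stud_0 (a point): Centre of the shoulder of snap stud 0, 24 mm above the bench, at x -63, y +26 mm in the box; frame parallel to the box's. Hole_0 is here, 0 to 1 mm up, when clicked home. Each stud: post 18 mm wide, flat shoulder, then an arrow head to 43 mm: two sprung prongs, 17 mm over their lower ends (along box y), 5 mm at the tip.
- hole_1 (a point): centre of hole 1 of the board, on its underside; frame parallel to the board's: x -63, y -40 mm from the board's origin. It belongs over stud_1.
- stud_1 (a point): Centre of the shoulder of snap stud 1, 24 mm above the bench, at x -63, y -54 mm in the box; frame parallel to the box's. Hole_1 is here, 0 to 1 mm up, when clicked home. A hole let down within 3 mm of a stud's axis finds the tip; the board rests on the prongs' slopes, underside about 9 mm above the shoulders. 5 to 10 N at a stud snaps it through.
- hole_2 (a point): centre of hole 2 of the board, on its underside; frame parallel to the board's: x +63, y +30 mm from the board's origin. It belongs over stud_2.
- stud_2 (a point): Centre of the shoulder of snap stud 2, 24 mm above the bench, at x +63, y +16 mm in the box; frame parallel to the box's. Hole_2 is here, 0 to 1 mm up, when clicked home. Pressed at one corner, the stiff board tips down there and up at the oppopoint corner by some mm; press crosswise.
- hole_3 (a point): centre of hole 3 of the board, on its underside; frame parallel to the board's: x +63, y -30 mm from the board's origin. It belongs over stud_3.
- stud_3 (a point): Centre of the shoulder of snap stud 3, 24 mm above the bench, at x +63, y -44 mm in the box; frame parallel to the box's. Hole_3 is here, 0 to 1 mm up, when clicked home.
- heat_sink (a point): Top centre of the finned heat sink in the middle of the board: a solid block 50 mm (board x) x 30 mm (board y), its top 33 mm above the board's underside. The place to grip, across y; 30 mm of bare board beside it on both y sides. Near the board's x axis stand also a terminal block (x -69 to -55, y +-15, to 17 mm high) and capacitors (x 35 to 69, y +-10, to 25 mm).
- lamp_rim (a point): Nearest low point of the lamp shade that hangs over the bench, 0.38 m above it; the shade reaches from here 0.15 m farther away and upward, y -0.04 to 0.13. Cross between board and box with the tool no more than about 0.43 m ahead of the base, so that the wrist passes in front of the shade.

How it is judged:
By the outcome, as a careful person would: the job done as asked, in the order asked, and still so for the second after the job is handed in, with the robot touching nothing.
It also fails if it takes over 64 s, if anything falls off the work surface, if the arm or the gripper's body presses on something with over 40 N, if the wrist force passes 120 N, or if a joint passes its speed limit or range.

## Robot

A 6-joint arm with a two-finger parallel gripper is mounted at the origin on a cart in front of the work surface, level with it; the furniture and walls round the work are solid. World frame = base frame: x ahead of the robot, y to its left, z up, the work surface at z = 0. Lengths are in m, angles in rad, forces in N, time in s.
With the tool pointing down it reaches from about 0.35 to 0.85 m from the base axis. Payload 8.1 kg.
Tool frame: the origin (TCP) lies on the centre line of the jaws, within the pads' length; the fingertips stand 22 mm ahead of it and the grasp point (between the pads) lies 3 mm ahead of it; z points along the fingers, y is the line along which they close (so a half turn about z gives the same grasp; the last joint's range is limited). The gripper opens to 93 mm and grips with 3 to 60 N. Pads are 15 mm wide; open, the fingers measure 128 mm over their backs; the gripper's body (75 mm by 188 mm) begins 65 mm behind the grasp point.
Start: joints at [-1.277, 0.13, 1.488, -0, 1.523, -0.085], TCP at [0.222, -0.557, 0.241] pointing down, gripper open.
Joint ranges: [-2.96, 2.96], [-0.89, 2.26], [0.02, 2.5], [-1.34, 4.48], [0, 2.73], [-2.66, 2.66]. Speed limits (rad/s): [2.39, 2.39, 2.79, 3.14, 3.14, 3.14].

## Interface

Orientations are given as a rotation vector (axis times angle).
In Python, from plant import robot, sensors, read_camera gives the robot as it stands (robot), with the cameras as plain functions and the readings (sensors).
- The arm moves only by the tool inch_along, called as a command line: name --argument value ..., lists and objects as JSON in quotes. Schema: {"type":"object","properties":{"rows":{"type":"array","items":{"type":"array","prefixItems":[{"type":"number"},{"type":"array","items":{"type":"number"},"minItems":3,"maxItems":3},{"type":"number"}],"minItems":3,"maxItems":3},"minItems":1,"maxItems":20},"grip_n":{"type":"number"},"only":{"type":"string"},"quiet":{"type":"boolean"},"lines":{"type":"string"}},"required":["rows"],"additionalProperties":false}. rows is a list of rows, 1 to 20 of them, each written [opening, [dx, dy, dz], turn]: the finger opening in m, then dx, dy, dz in m, then a turn about the tool's z in rad; each row shifts and turns the commanded pose from where the row before left it, along the tool's axes as they then stand; what a row does not reach is not made up. A row lasts 1/10 s, in which the tool goes at most 0.05 m and 0.15 rad, less where a joint would pass 70% of its speed; a pose out of reach is approached as far as the arm can. The fingers move at their own pace and stop on an object; grip_n is the grip in N (left out, the last holds). Time passes only in rows, so rows that do not move let the fingers close. The tool returns the time, the measured TCP pose, the force, the opening and the grip force at its end. only (a regular expression) keeps the lines of the reply that match it, lines (a string "A,B") keeps lines A to B, and quiet returns only ok. Input that does not fit is refused with a message, and nothing moves.
- sensors.read_state(): the state, without advancing time (a new reading comes with each control period).
- read_camera(name): name is "side" or "top" or "wrist"; returns a dict with "image" (400x640x3 uint8, red, green, blue), "fx", "fy", "cx", "cy" (pixels), "dist" ([k1, k2, p1, p2, k3] as OpenCV has them; the pictures are not rectified), "R" (3x3) and "t" (3): a world point X has camera coordinates R X + t. Camera axes: x right, y down, z forward; pixel columns grow to the right and rows downward; lengths in m; the calibration is good to about 2 mm. A picture is of the moment at which its call begins. There is no depth.
- robot.close_job(): hands the job in; it is judged then, once.
The state is a dict: "t": time; "q": joint angles; "dq": joint speeds; "joint_torque": joint torques, N m; "tool_pos": TCP position; "orientation": TCP orientation; "force": force on the tool from outside, world axes, zero at the start; "wrist_torque": the same for the moment, N m; "opening": finger opening in m; "gripper_force": force on a finger pad.
Only numpy, scipy, OpenCV 4.12 (cv2) and the standard library are available. Lean on these libraries where they do the work, as an engineer would, in place of code of your own. Each camera call takes 0.05 s, during which the arm holds its last target. There are 200 camera calls.

## Working session

There is one attempt and no reset: what is moved stays moved. The work goes in short steps, Python scripts to look and compute and a tool call to move; the robot and the scene stay as the last step left them, time stands still between calls to the robot, and variables do not carry over. Pictures are saved under pics/ and viewed, at most 11 in all, crops included, and the job is handed in when it is done.

```bash
ls; mkdir -p pics
```

Create h.py:
```python
import numpy as np, cv2
from plant import robot, sensors, read_camera
def cam(n):
    c=read_camera(n); c['K']=np.array([[c['fx'],0,c['cx']],[0,c['fy'],c['cy']],[0,0,1.]])
    c['R']=np.array(c['R']);c['t']=np.array(c['t']);c['dist']=np.array(c['dist'],float);return c
def ray(c,px):
    u=cv2.undistortPoints(np.array(px,float).reshape(-1,1,2),c['K'],c['dist']).reshape(-1,2)
    d=np.c_[u,np.ones(len(u))]@c['R']; return -c['R'].T@c['t'],d
def onz(c,px,z):
    o,d=ray(c,px); return o+d*((z-o[2])/d[:,2])[:,None]
def proj(c,X):
    return cv2.projectPoints(np.array(X,float).reshape(-1,1,3),cv2.Rodrigues(c['R'])[0],c['t'],c['K'],c['dist'])[0].reshape(-1,2)
def save(c,n): cv2.imwrite('pics/'+n+'.png',c['image'][:,:,::-1])
```

Run:
```python
from h import *
a=cam('top');b=cam('side')
cv2.imwrite('pics/a.png',cv2.resize(a['image'][:,:,::-1],(800,500),interpolation=cv2.INTER_CUBIC));save(b,'b')
for c in(a,b): print(-c['R'].T@c['t'],c['R'][2])
print(sensors.read_state())
```

```text
pics
plant.py
[0.34035227 0.01566828 1.45945391] [ 0.0922217  -0.01305343 -0.99565293]
[0.42350201 0.67710376 1.13714398] [ 0.00811653 -0.59161284 -0.80618135]
{'t': 0.1, 'q': array([-1.27737407e+00,  1.31084257e-01,  1.48919894e+00, -4.93015490e-06,
        1.52302269e+00, -8.53792871e-02]), 'dq': array([ 1.65780130e-05,  1.00563522e-04, -2.38131660e-03, -7.09344743e-04,
       -7.18228644e-04,  4.23901419e-04]), 'joint_torque': array([ 2.09998805e-03, -5.61339605e+01, -4.93097377e+01,  7.71413161e-02,
        2.91301747e-02, -5.71913392e-05]), 'tool_pos': array([ 0.22177026, -0.5569738 ,  0.23967747]), 'orientation': array([-3.08373919e+00, -5.91148611e-01,  2.86969951e-04]), 'force': array([-0.23436052,  0.79415663, -0.10269741]), 'wrist_torque': array([0.00101328, 0.06085216, 0.02280159]), 'gripper_force': 0.0, 'opening': 0.09320193749886944}
```

View pics/a.png

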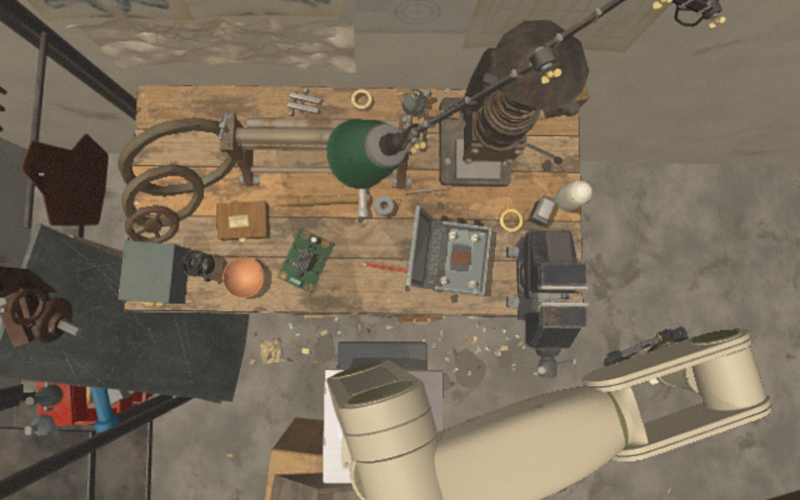

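View pics/b.png

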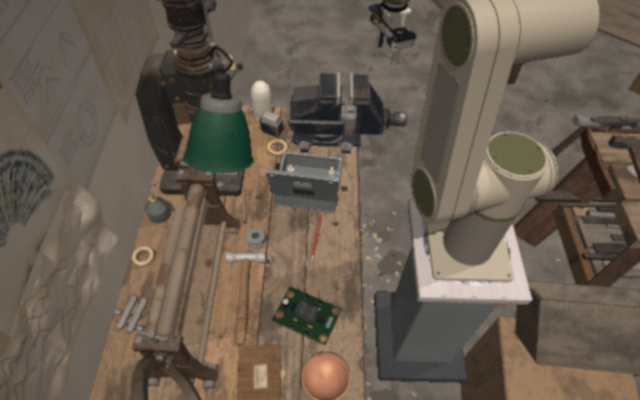

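The top view shows the board at about (307,260) and the box at about (450,255) in the 800-px picture, with the lid leaning left at about (418,245). The side view shows the same layout: board (308,314), box (307,180), lamp over the bench behind them.

Run:
```python
from h import *
a=cam('top')
im=a['image'];hsv=cv2.cvtColor(im,cv2.COLOR_RGB2HSV)
m=cv2.inRange(hsv,(45,90,20),(90,255,140));m[:, :200]=0;m[:,290:]=0;m[:180]=0
m=cv2.morphologyEx(m,cv2.MORPH_CLOSE,np.ones((5,5)))
cs=max(cv2.findContours(m,0,1)[0],key=cv2.contourArea)
r=cv2.minAreaRect(cs);print(r);print(onz(a,cv2.boxPoints(r),0.003),onz(a,[r[0]],0.003))
# rough box: rim corners by eye (800px pic)
print(onz(a,np.array([[428,207],[494,222],[490,296],[408,290],[452,234],[477,239],[443,279],[474,281]])/1.25,[.062,.062,.062,.062,.043,.043,.043,.043]))
w=cam('wrist');print(-w['R'].T@w['t'],w['R'],w['fx'],sensors.read_state()['tool_pos'])
```

Run:
```python
from h import *
a=cam('top')
im=a['image'];print(im[195:225:4,225:270:5].tolist())
print(onz(a,np.array([[307,260]])/1.25,0.003))
print(onz(a,np.array([[428,207],[494,222],[490,296],[408,290]])/1.25,.062))
print(onz(a,np.array([[452,234],[477,239],[443,279],[474,281]])/1.25,.043))
w=cam('wrist');print(-w['R'].T@w['t'],w['R'],w['fx'],sensors.read_state()['tool_pos'])
```

```text
[[[153, 128, 98], [152, 126, 95], [79, 97, 74], [76, 96, 72], [78, 94, 71], [75, 90, 67], [70, 81, 64], [136, 114, 90], [67, 87, 64]], [[154, 131, 100], [161, 136, 107], [78, 92, 73], [104, 90, 68], [82, 97, 74], [72, 84, 70], [74, 91, 68], [76, 90, 67], [106, 94, 75]], [[166, 138, 105], [109, 110, 83], [81, 101, 77], [112, 115, 103], [94, 88, 84], [88, 85, 82], [73, 88, 63], [77, 95, 71], [145, 123, 95]], [[171, 142, 106], [77, 80, 66], [81, 96, 76], [74, 73, 67], [80, 78, 68], [51, 54, 42], [72, 92, 68], [73, 84, 67], [137, 115, 87]], [[134, 114, 88], [81, 102, 76], [129, 121, 89], [90, 88, 82], [115, 113, 106], [50, 53, 39], [74, 91, 65], [137, 114, 87], [151, 126, 91]], [[88, 102, 77], [82, 103, 79], [82, 101, 75], [73, 86, 66], [75, 70, 65], [76, 88, 67], [73, 91, 70], [148, 124, 96], [154, 127, 99]], [[147, 119, 89], [84, 101, 75], [78, 97, 74], [74, 67, 61], [78, 95, 75], [74, 94, 72], [84, 91, 73], [150, 128, 96], [153, 127, 94]], [[127, 113, 80], [79, 105, 79], [133, 154, 131], [73, 86, 66], [78, 97, 74], [75, 96, 70], [131, 110, 88], [149, 124, 93], [152, 126, 98]]]
[[0.44427104 0.21145778 0.003     ]]
[[ 0.5851621  -0.11266269  0.062     ]
 [ 0.54778908 -0.28819836  0.062     ]
 [ 0.35219807 -0.27656211  0.062     ]
 [ 0.36527684 -0.06160298  0.062     ]]
[[ 0.51643916 -0.17907888  0.043     ]
 [ 0.50396872 -0.24622482  0.043     ]
 [ 0.39588082 -0.15530792  0.043     ]
 [ 0.39160326 -0.23791423  0.043     ]]
[ 0.297808   -0.52696791  0.38454284] [[ 0.36988937 -0.92907417 -0.00174254]
 [-0.88823779 -0.35418002  0.29255795]
 [-0.27242521 -0.10666628 -0.95624621]] 327.7143314417306 [ 0.22181731 -0.55722964  0.2401445 ]
```

inch_along --rows '[[0.093,[0,0,-0.04],0.12],[0.093,[0,0,-0.04],0.12],[0.093,[0,0,-0.04],0.12],[0.093,[0,0,0],0.12],[0.093,[0.022,-0.044,0],0],[0.093,[0.022,-0.044,0],0],[0.093,[0.022,-0.044,0],0],[0.093,[0.022,-0.044,0],0],[0.093,[0.022,-0.044,0],0],[0.093,[0.022,-0.044,0],0],[0.093,[0.022,-0.044,0],0],[0.093,[0.022,-0.044,0],0],[0.093,[0,0,0],0],[0.093,[0,0,0],0],[0.093,[0,0,0],0]]'

```text
t: 1.75
tool_pos: [0.4321, -0.2258, 0.3606]
orientation: [3.137, -0.16, -0.001]
force: [0.2, 0.4, 0.1]
opening: 0.0931
gripper_force: 0.0
```

Run:
```python
from h import *
w=cam('wrist');cv2.imwrite('pics/c.png',cv2.resize(w['image'][:,:,::-1],(800,500)))
```

```text
(no output)
```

View pics/c.png

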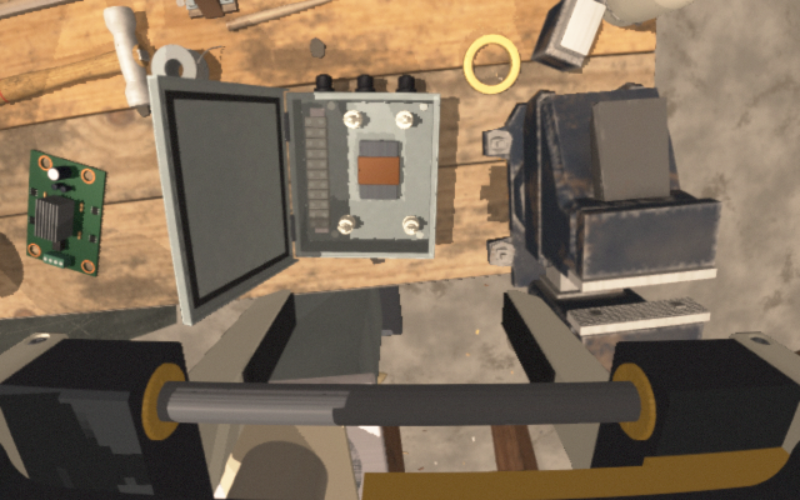

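The wrist view shows the whole box and the board. Stud heads are at about (353,119), (403,119), (347,225), (411,225), the rim corners at about (290,93), (439,93), (436,257), (293,257), the board at about (65,212), and the lid open to the left of the box.

Run:
```python
from h import *
w=cam('wrist');im=w['image'];g=cv2.cvtColor(im,cv2.COLOR_RGB2HSV)
c=cv2.resize(im[65:215,225:360,::-1],None,fx=3.9,fy=3.9,interpolation=cv2.INTER_CUBIC)
b=cv2.resize(im[115:225,15:90,::-1],None,fx=3.4,fy=3.9,interpolation=cv2.INTER_CUBIC)
o=np.zeros((585,800,3),np.uint8);o[:c.shape[0],:c.shape[1]]=c;o[:b.shape[0],530:530+b.shape[1]]=b
cv2.imwrite('pics/d.png',o)
P=[]
for x,y in np.array([[347,225],[411,225],[353,119],[403,119]])/1.25:
    x,y=int(x),int(y);s=im[y-11:y+12,x-11:x+12].astype(float)
    m=(s.min(2)>190).astype(np.uint8)
    n,l,st,ce=cv2.connectedComponentsWithStats(m);k=1+st[1:,4].argmax()
    P.append(ce[k]+[x-11,y-11]);print(P[-1],st[k])
for z in(.034,.043):
    X=onz(w,P,z);print(X)
    M=np.array([[-63,26],[-63,-54],[63,16],[63,-44]])/1e3
    A,B=M-M.mean(0),X[:,:2]-X[:,:2].mean(0)
    th=np.arctan2((A[:,0]*B[:,1]-A[:,1]*B[:,0]).sum(),(A*B).sum());R=np.array([[np.cos(th),-np.sin(th)],[np.sin(th),np.cos(th)]])
    print(z,th,X[:,:2].mean(0)-R@M.mean(0),X[:,:2].mean(0),B-A@R.T)
C=onz(w,np.array([[290,93],[439,93],[436,257],[293,257]])/1.25,.062);print(C,C.mean(0))
```

```text
[275.07142857 177.57142857] [ 5  7 10  5 28]
[326.56923077 180.92307692] [ 5  7 12 11 65]
[280.08  95.17] [  4   4  12  16 100]
[321.3495935   95.45528455] [  5   5  13  14 123]
[[ 0.40103503 -0.15788994  0.034     ]
 [ 0.38806162 -0.23336283  0.034     ]
 [ 0.51707435 -0.18109975  0.034     ]
 [ 0.51069853 -0.23793629  0.034     ]]
0.034 -0.12388060922243554 [ 0.45594728 -0.18867949] [ 0.45421738 -0.2025722 ] [[ 0.00439229 -0.00279574]
 [ 0.00130401  0.0011183 ]
 [-0.00336716 -0.00051311]
 [-0.00232914  0.00219054]]
[[ 0.40318002 -0.15935224  0.043     ]
 [ 0.39045448 -0.23338315  0.043     ]
 [ 0.51700231 -0.1821186   0.043     ]
 [ 0.51074831 -0.23786923  0.043     ]]
0.043 -0.12388060922243575 [ 0.45707618 -0.18928809] [ 0.45534628 -0.20318081] [[ 0.00540839 -0.00364943]
 [ 0.00256797  0.00170659]
 [-0.00456809 -0.00092336]
 [-0.00340826  0.0028662 ]]
[[ 0.54949234 -0.1259132   0.062     ]
 [ 0.53311862 -0.27849359  0.062     ]
 [ 0.3559142  -0.26159268  0.062     ]
 [ 0.37268592 -0.09824187  0.062     ]] [ 0.45280277 -0.19106033  0.062     ]
```

View pics/d.png

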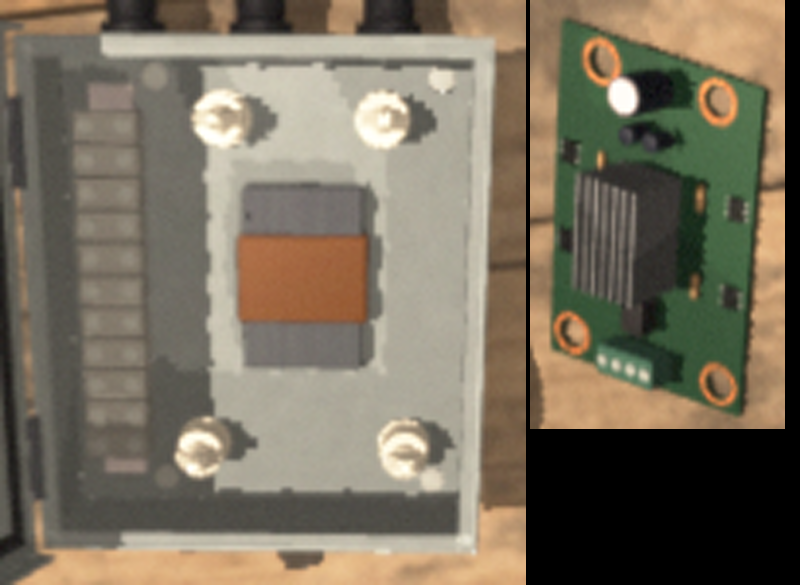

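The crops show the stud shoulder discs at (221,119), (384,119), (203,447), (405,449), the rim corners, and the board's hole rings at (601,60), (719,101), (572,333), (718,383), with the capacitors at the far end.

Add to h.py:
```python
def fit(M,X):
    M=np.array(M)/1e3;X=np.array(X)[:,:2];A,B=M-M.mean(0),X-X.mean(0)
    th=np.arctan2((A[:,0]*B[:,1]-A[:,1]*B[:,0]).sum(),(A*B).sum());R=np.array([[np.cos(th),-np.sin(th)],[np.sin(th),np.cos(th)]])
    return th,X.mean(0)-R@M.mean(0),((B-A@R.T)*1e3).round(1).tolist()
ST=[[-63,26],[-63,-54],[63,16],[63,-44]];HO=[[-63,40],[-63,-40],[63,30],[63,-30]]
```

Run:
```python
from h import *
w=cam('wrist')
s=np.array([[203,447],[405,449],[221,119],[384,119]])/3.9+[225,65]
for z in(.024,.03):print('studs',fit(ST,onz(w,s-.4,z)))
r=np.array([[15,38],[494,38],[477,552],[43,550]])/3.9+[225,65]
print('rim',fit([[90,80],[90,-80],[-90,-80],[-90,80]],onz(w,r-.4,.062)))
h=np.array([[572-530,333],[718-530,383],[601-530,60],[719-530,101]])/[3.4,3.9]+[15,115]
print('board',fit(HO,onz(w,h-.4,.003)))
```

```text
studs (np.float64(-0.11186606278786673), array([ 0.45421396, -0.19040802]), [[1.3, -0.9], [1.3, 0.6], [-1.6, -0.3], [-1.1, 0.5]])
studs (np.float64(-0.11186606278786669), array([ 0.45496945, -0.19078615]), [[2.0, -1.4], [2.2, 1.0], [-2.4, -0.6], [-1.8, 1.0]])
rim (np.float64(-0.11214622396758767), array([ 0.45275217, -0.18982065]), [[-1.0, -1.1], [-0.1, 0.6], [0.9, 0.3], [0.2, 0.2]])
board (np.float64(-0.40392544917888834), array([0.44321131, 0.21936446]), [[-0.5, 0.4], [0.3, -0.0], [0.4, 0.2], [-0.1, -0.6]])
```

inch_along --rows '[[0.093,[-0.0077,-0.0435,0.005],0],[0.093,[-0.0077,-0.0435,0.005],0],[0.093,[-0.0077,-0.0435,0.005],0],[0.093,[-0.0077,-0.0435,0.005],0],[0.093,[-0.0077,-0.0435,0.005],0],[0.08,[-0.0077,-0.0435,0.005],0],[0.07,[-0.0077,-0.0435,0.005],0],[0.06,[-0.0077,-0.0435,0.005],0],[0.06,[-0.0077,-0.0435,0.005],0],[0.06,[-0.0077,-0.0435,0.005],0],[0.06,[0,0,0.03],0.1],[0.06,[0,0,0.03],0.1],[0.06,[0,0,0.03],0.1],[0.06,[0,0,0],0],[0.06,[0,0,0],0]]'

```text
t: 3.4
tool_pos: [0.4001, 0.2147, 0.221]
orientation: [3.079, -0.624, -0.001]
force: [-1.0, 0.7, 0.5]
opening: 0.06
gripper_force: 0.0
```

Run:
```python
from h import *
w=cam('wrist');cv2.imwrite('pics/e.png',cv2.resize(w['image'][:,:,::-1],(800,500)))
```

```text
(no output)
```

View pics/e.png

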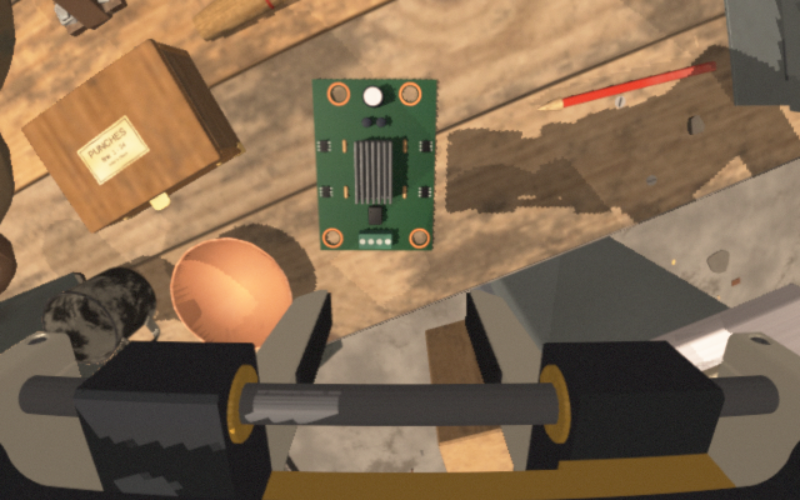

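The board is now straight ahead with its hole rings at about (339,93), (410,93), (333,238), (419,238) and the sink centred at about (374,170). A copper bowl at (232,292) clears the approach.

Add to h.py:
```python
def rings(w,guess,rad=11):
    im=w['image'];hs=cv2.cvtColor(im,cv2.COLOR_RGB2HSV);P=[]
    m=cv2.inRange(hs,(3,130,120),(18,255,255))
    for x,y in guess:
        x,y=int(x),int(y);ys,xs=np.nonzero(m[y-rad:y+rad+1,x-rad:x+rad+1])
        P.append(cv2.minEnclosingCircle(np.c_[xs,ys].astype(np.float32))+(len(xs),))
        P[-1]=np.r_[P[-1][0]+np.array([x-rad,y-rad]),P[-1][1:]]
    return np.array(P)
def toolerr(p,yaw):
    s=sensors.read_state();rv=s['orientation'];R=cv2.Rodrigues(np.array(rv))[0];cy=np.arctan2(R[1,0],R[0,0])
    d=np.array([p[0],p[1],0])-s['tool_pos']*[1,1,0];e=R.T@d
    return dict(dx=e[0].round(4),dy=e[1].round(4),turn=round(cy-yaw,4),z=s['tool_pos'][2])
```

Run:
```python
from h import *
w=cam('wrist');p=rings(w,np.array([[333,238],[419,238],[339,93],[410,93]])/1.25);print(p)
th,c,e=fit(HO,onz(w,p[:,:2],.003));print(th,c,e,toolerr(c,th))
```

```text
[[267.         190.5          8.38162708 112.        ]
 [336.05000019 190.65999985   8.38330364 119.        ]
 [271.57692337  75.80769253   9.50640392 138.        ]
 [328.58441544  75.74026012   9.44680214 140.        ]]
-0.4017198655636875 [0.44305886 0.21910268] [[-0.1, 0.1], [-0.2, 0.1], [0.2, 0.0], [0.1, -0.2]] {'dx': np.float64(0.0372), 'dy': np.float64(-0.0198), 'turn': np.float64(0.0017), 'z': np.float64(0.22280380908100758)}
```

inch_along --rows '[[0.06,[0.0125,-0.0066,0.03],0],[0.06,[0.0125,-0.0066,0.03],0],[0.06,[0.0122,-0.0066,0.03],0],[0.06,[0,0,0.035],0],[0.06,[0,0,0.035],0],[0.06,[0,0,0.02],0],[0.06,[0,0,0.01],0],[0.06,[0,0,0],0],[0.06,[0,0,0],0]]' --grip_n 30

```text
t: 4.4
tool_pos: [0.4434, 0.2197, 0.0325]
orientation: [-3.077, 0.625, -0.004]
force: [0.2, 0.2, 0.3]
opening: 0.0599
gripper_force: 0.0
```

Run:
```python
from h import *
print(toolerr([.44306,.2191],-.4017))
```

```text
{'dx': np.float64(-0.0001), 'dy': np.float64(0.0007), 'turn': np.float64(0.0008), 'z': np.float64(0.03249549572439527)}
```

inch_along --rows '[[0.02,[0,0,0],0],[0.02,[0,0,0],0],[0.02,[0,0,0],0],[0.02,[0,0,0],0],[0.02,[0,0,0],0],[0.02,[0,0,-0.02],0],[0.02,[0,0,-0.04],0],[0.02,[0,0,0],0]]' --grip_n 30

```text
t: 5.2
tool_pos: [0.445, 0.2204, 0.0956]
orientation: [-3.075, 0.625, -0.01]
force: [1.7, 1.1, -1.6]
opening: 0.0299
gripper_force: 30.0
```

inch_along --rows '[[0.02,[-0.0068,0.0018,-0.044],-0.058],[0.02,[-0.0068,0.0018,-0.044],-0.058],[0.02,[-0.0068,0.0018,-0.044],-0.058],[0.02,[-0.0068,0.0018,-0.044],-0.058],[0.02,[-0.0068,0.0018,-0.04],-0.058],[0.02,[0,0,0],0],[0.02,[0.002,0.02,0],0],[0.02,[0.003,0.03,0],0],[0.02,[0.0045,0.04,0],0],[0.02,[0.0045,0.04,0],0],[0.02,[0.0045,0.04,0],0],[0.02,[0.0045,0.04,0],0],[0.02,[0.0045,0.04,0],0],[0.02,[0.0045,0.04,0],0],[0.02,[0.0045,0.04,0],0],[0.02,[0.0045,0.04,0],0],[0.02,[0.003,0.03,0],0],[0.02,[0.002,0.02,0],0],[0.02,[0,0,0],0],[0.02,[0,0,0],0]]'

```text
t: 7.2
tool_pos: [0.4055, -0.2021, 0.305]
orientation: [-3.135, 0.177, 0.004]
force: [-0.0, 0.5, -2.4]
opening: 0.03
gripper_force: 30.0
```

inch_along --rows '[[0.02,[0.014,0,0],0],[0.02,[0.014,0,0],0],[0.02,[0.0,0,0],0],[0.02,[0,0,0],0],[0.02,[0,0,0],0]]'

```text
t: 7.7
tool_pos: [0.4334, -0.2048, 0.3064]
orientation: [-3.137, 0.173, 0.001]
force: [0.1, 0.4, -2.7]
opening: 0.0298
gripper_force: 30.0
```

Run:
```python
from h import *
w=cam('wrist');save(w,'f')
print(toolerr([.4519,-.2039],-.112))
```

```text
{'dx': np.float64(0.0182), 'dy': np.float64(-0.0031), 'turn': np.float64(0.0012), 'z': np.float64(0.3065530995627375)}
```

View pics/f.png

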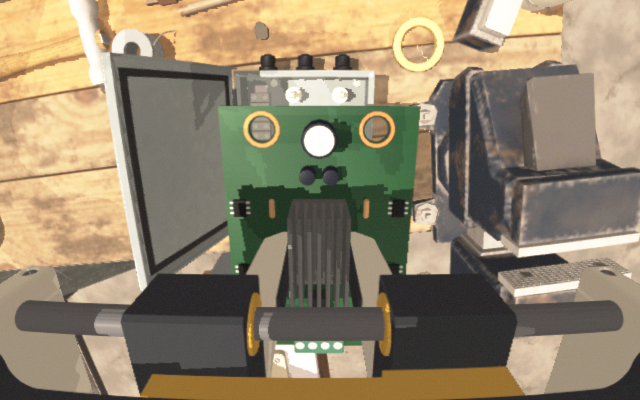

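Rings of holes 2 and 3 are visible at (261,129) and (377,129), with studs 2 and 3 beyond at (294,94) and (341,94). The board is square in the grip.

Run:
```python
from h import *
w=cam('wrist');p=rings(w,[[261,129],[377,129]],22);s=sensors.read_state();print(p)
X=onz(w,p[:,:2],s['tool_pos'][2]-.0325+.003)
th,c,e=fit(HO[2:],X);print(th,c,e,s['tool_pos'])
R=cv2.Rodrigues(s['orientation'])[0];print('board wrt tool',R.T@(np.r_[c,s['tool_pos'][2]]-s['tool_pos']))
# studs 2,3 again at this view, disc centroid
im=w['image'];m=(im.min(2)>175).astype(np.uint8)[80:107,280:356];n,l,st,ce=cv2.connectedComponentsWithStats(m)
print([(ce[k]+[280,80],st[k]) for k in range(1,n) if st[k][4]>20])
B=np.array([.4535,-.190]);t=-.112;Rb=np.array([[np.cos(t),-np.sin(t)],[np.sin(t),np.cos(t)]])
for z in(.024,.043):print(proj(w,np.c_[B+np.array(ST[2:])/1e3@Rb.T,[z,z]]))
```

```text
[[261.11111069 129.0625      18.48514175 212.        ]
 [376.5        129.          18.60789299 445.        ]]
-0.11002575510298193 [ 0.43441225 -0.20504253] [[0.0, 0.3], [-0.0, -0.3]] [ 0.4334551  -0.20516035  0.30665503]
board wrt tool [ 9.38211778e-04 -2.23097362e-04 -2.21168784e-08]
[(array([320.24856597,  92.20012747]), array([   5,    0,   71,   26, 1569], dtype=int32))]
[[292.5363829   94.2475713 ]
 [340.34687172  94.3020907 ]]
[[291.31709682  94.26877716]
 [341.35106119  94.32513355]]
```

inch_along --rows '[[0.02,[0.0086,-0.0012,0],0.002],[0.02,[0.0086,-0.0012,0],0],[0.02,[0,0,0.04],0],[0.02,[0,0,0.04],0],[0.02,[0,0,0.04],0],[0.02,[0,0,0.04],0],[0.02,[0,0,0.03],0],[0.02,[0,0,0.009],0],[0.02,[0,0,0],0],[0.02,[0,0,0],0],[0.02,[0,0,0],0]]'

```text
t: 8.9
tool_pos: [0.4528, -0.2059, 0.1101]
orientation: [3.135, -0.178, 0.005]
force: [0.7, -0.9, -1.3]
opening: 0.0296
gripper_force: 30.0
```

Run:
```python
from h import *
w=cam('wrist');im=w['image'][:,:,::-1]
cv2.imwrite('pics/g.png',cv2.resize(im[50:250,190:450],(780,600),interpolation=cv2.INTER_CUBIC))
p=rings(w,[[261,129],[377,129]],22);s=sensors.read_state()
X=onz(w,p[:,:2],s['tool_pos'][2]-.0325+.003)
th,c,e=fit(HO[2:],X);print(p,th,c,e,s['tool_pos'])
```

```text
[[261.05769157 129.05769157  18.52054024 271.        ]
 [376.5        129.          18.60789299 446.        ]] -0.11270618552596971 [ 0.45380435 -0.2059928 ] [[0.0, 0.4], [-0.0, -0.4]] [ 0.45263015 -0.20583624  0.10989523]
```

View pics/g.png

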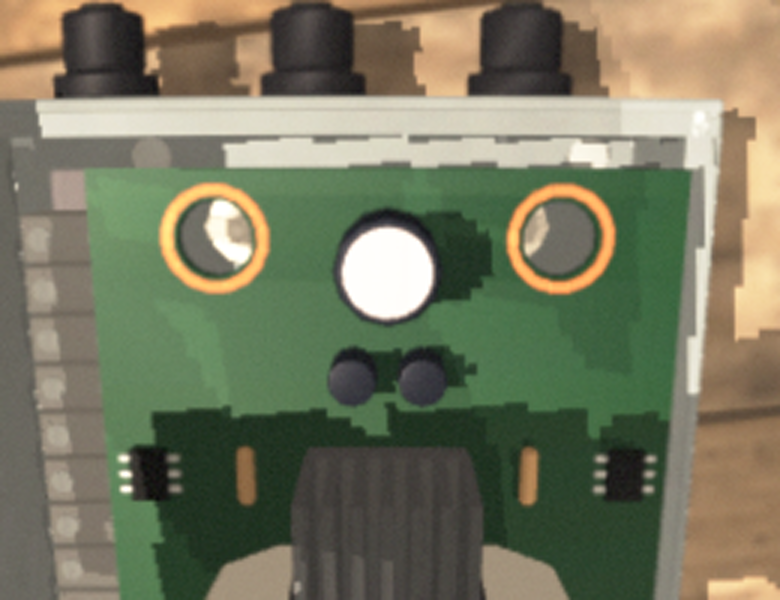

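Through hole 2 (crop 215,238) the stud fills the right part with its left edge at about x=207. Through hole 3 (560,238) it fills the left part with its right edge at about x=550. The studs therefore sit slightly left of centre, so the board has to shift a little to the left.

Run:
```python
from h import *
w=cam('wrist')
o=np.array([[207,232],[550,232]])/3+[190,50]
for z in(.024,.034):
    X=onz(w,o,z);print(z,X.mean(0),np.linalg.norm(X[0]-X[1]))
for n,B in(('model',np.array([.4535,-.190])),):
  t=-.112;Rb=np.array([[np.cos(t),-np.sin(t)],[np.sin(t),np.cos(t)]])
  print(B+Rb@np.array([.063,-.014]))
  for z in(.024,.043):print((proj(w,np.c_[B+np.array(ST[2:])/1e3@Rb.T,[z,z]])-[190,50])*3)
s=sensors.read_state();print(toolerr(s['tool_pos'][:2]+[-.0018,.0015],-.112))
```

```text
0.024 [ 0.51210933 -0.21080338  0.024     ] 0.07961599194617001
0.034 [ 0.51303061 -0.21097072  0.034     ] 0.0761651867811004
[ 0.51454055 -0.21095354]
[[248.21671395 221.38351865]
 [507.66518033 221.00423056]]
[[236.29942232 228.94865542]
 [518.41260439 228.53196391]]
{'dx': np.float64(-0.002), 'dy': np.float64(-0.0013), 'turn': np.float64(-0.0013), 'z': np.float64(0.10959176060822116)}
```

inch_along --rows '[[0.02,[-0.0022,-0.0019,0],0],[0.02,[0,0,0.015],0],[0.02,[0,0,0.013],0],[0.02,[0,0,0],0],[0.02,[0,0,0],0],[0.02,[0,0,0],0]]'

```text
t: 9.6
tool_pos: [0.4495, -0.2031, 0.0802]
orientation: [3.136, -0.178, 0.001]
force: [0.0, -0.0, -2.2]
opening: 0.03
gripper_force: 30.0
```

Run:
```python
from h import *
w=cam('wrist');im=w['image'][:,:,::-1]
cv2.imwrite('pics/i.png',cv2.resize(im[50:250,190:450],(780,600),interpolation=cv2.INTER_CUBIC))
p=rings(w,[[261,129],[377,129]],22);s=sensors.read_state()
X=onz(w,p[:,:2],s['tool_pos'][2]-.0325+.003)
th,c,e=fit(HO[2:],X);print(p,th,c,e,s['tool_pos'])
```

```text
[[261.05769157 129.05769157  18.52054024 325.        ]
 [376.5        129.          18.60789299 451.        ]] -0.11260482660640819 [ 0.45047928 -0.20310997] [[0.0, 0.4], [-0.0, -0.4]] [ 0.44960321 -0.20313468  0.08030681]
```

View pics/i.png

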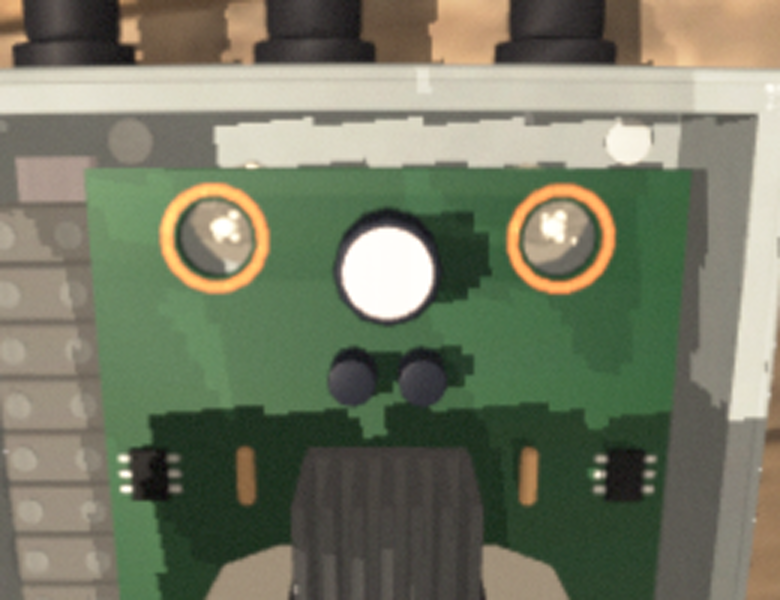

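The stud tips show inside both holes, at (225,227) in the ring centred at (215,238) and at (555,226) in the ring at (561,238).

Run:
```python
from h import *
w=cam('wrist');s=sensors.read_state()
o=np.array([[225,227],[555,226]])/3+[190,50]
h=np.array([[261.06,129.06],[376.5,129]])
R=cv2.Rodrigues(s['orientation'])[0]
for z in (.040,.043):
    T=onz(w,o-.3,z);H=onz(w,h,s['tool_pos'][2]-.0295)
    print(T,np.linalg.norm(T[0]-T[1]),(T-H)@R)
print(s['tool_pos'])
```

```text
[[ 0.51751507 -0.18043435  0.04      ]
 [ 0.51078371 -0.24136115  0.04      ]] 0.061297518281215393 [[0.00092764 0.00024697 0.01080781]
 [0.00108508 0.00077761 0.01080818]]
[[ 0.51772885 -0.18094907  0.043     ]
 [ 0.51110669 -0.24088747  0.043     ]] 0.06030310729431459 [[0.0012011  0.00073547 0.00780828]
 [0.00135539 0.0002717  0.00780824]]
[ 0.44961145 -0.20312703  0.08030681]
```

inch_along --rows '[[0.02,[0.0012,0.0005,0.002],0],[0.02,[0,0,0.004],0],[0.02,[0,0,0.004],0],[0.02,[0,0,0.003],0],[0.02,[0,0,0],0],[0.02,[0,0,0],0]]'

```text
t: 10.3
tool_pos: [0.4501, -0.2034, 0.0664]
orientation: [-3.136, 0.178, 0.001]
force: [0.3, -0.2, -2.9]
opening: 0.0299
gripper_force: 30.0
```

inch_along --rows '[[0.02,[0,0,0.002],0],[0.02,[0,0,0],0],[0.02,[0,0,0],0]]'

```text
t: 10.6
tool_pos: [0.4503, -0.2035, 0.0647]
orientation: [3.137, -0.178, 0.0]
force: [-0.7, 0.2, -2.2]
opening: 0.0297
gripper_force: 30.0
```

inch_along --rows '[[0.02,[0.0005,0,0.001],0],[0.02,[0,0,0],0],[0.02,[0,0,0],0]]'

```text
t: 10.9
tool_pos: [0.451, -0.2036, 0.0638]
orientation: [3.136, -0.178, 0.001]
force: [-1.1, 0.6, -0.3]
opening: 0.0294
gripper_force: 30.0
```

inch_along --rows '[[0.02,[0,0,0.001],0],[0.02,[0,0,0],0],[0.02,[0,0,0],0]]'

```text
t: 11.2
tool_pos: [0.4512, -0.2037, 0.0633]
orientation: [3.136, -0.178, 0.001]
force: [-1.2, 1.3, 5.2]
opening: 0.0299
gripper_force: 30.0
```

inch_along --rows '[[0.02,[0,0,-0.001],0],[0.05,[0,0,0],0],[0.05,[0,0,0],0],[0.05,[0,0,0],0],[0.05,[0,0,0],0]]'

```text
t: 11.7
tool_pos: [0.4507, -0.2036, 0.0635]
orientation: [-3.137, 0.178, 0.0]
force: [0.2, 0.9, -0.2]
opening: 0.0495
gripper_force: 0.0
```

Run:
```python
from h import *
w=cam('wrist');im=w['image'][:,:,::-1]
cv2.imwrite('pics/j.png',cv2.resize(im[50:300,170:470],(720,600),interpolation=cv2.INTER_CUBIC))
p=rings(w,[[261,129],[377,129]],22);print(p,sensors.read_state()['force'])
for z in(.030,.033):print(fit(HO[2:],onz(w,p[:,:2],z+.003)))
```

```text
[[260.8384285  128.54803467  18.49390221 314.        ]
 [376.38571358 128.47142792  18.68163109 443.        ]] [ 0.35082792 -0.3103807   0.64427298]
(np.float64(-0.11246001946327189), array([ 0.451882  , -0.20355785]), [[0.1, 0.6], [-0.1, -0.6]])
(np.float64(-0.11246001946327285), array([ 0.4521816 , -0.20359308]), [[0.0, 0.0], [-0.0, -0.0]])
```

View pics/j.png

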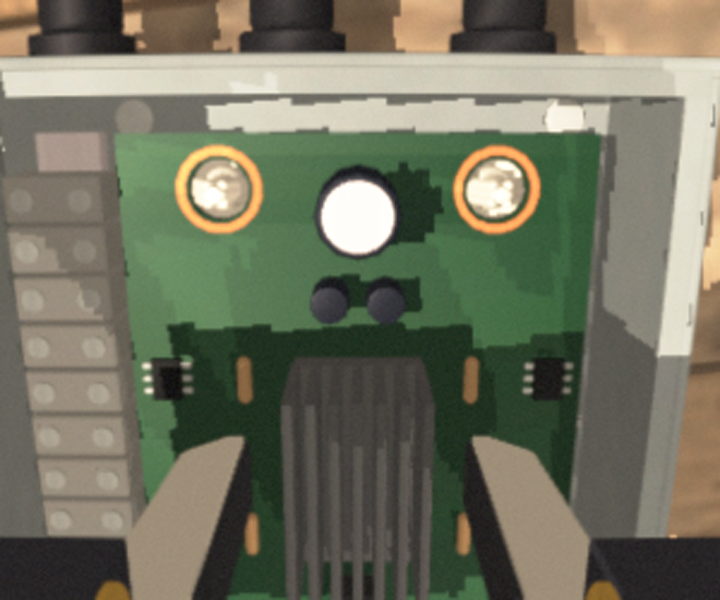

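The board is released and lies level. The heads of studs 2 and 3 show centred in both rings, at (219,189) and (497,189), and the fingers straddle the sink over bare board.

inch_along --rows '[[0.05,[0.001,0,0.003],0],[0.05,[0,0,0.002],0],[0.05,[0,0,0.001],0],[0.05,[0,0,0.001],0],[0.05,[0,0,0.001],0]]'

```text
t: 12.25
tool_pos: [0.4523, -0.2039, 0.0569]
orientation: [3.136, -0.178, 0.001]
force: [-4.9, 3.1, 16.7]
opening: 0.0504
gripper_force: 7.8
```

inch_along --rows '[[0.05,[0,0,0.001],0],[0.05,[0,0,0.001],0],[0.05,[0,0,0.001],0],[0.05,[0,0,0],0]]'

```text
t: 12.65
tool_pos: [0.4536, -0.2045, 0.055]
orientation: [3.135, -0.178, 0.006]
force: [-2.8, 2.2, 15.6]
opening: 0.0499
gripper_force: 7.8
```

inch_along --rows '[[0.05,[0,0,0.0015],0],[0.05,[0,0,0.0015],0],[0.05,[0,0,0],0]]'

```text
t: 12.95
tool_pos: [0.4527, -0.2043, 0.051]
orientation: [3.135, -0.178, 0.003]
force: [0.5, -0.8, 0.1]
opening: 0.0495
gripper_force: 0.0
```

inch_along --rows '[[0.05,[0,0,0.0015],0],[0.05,[0,0,0.0015],0],[0.05,[0,0,0],0]]'

```text
t: 13.25
tool_pos: [0.4525, -0.2041, 0.0491]
orientation: [3.136, -0.178, 0.001]
force: [-10.5, 5.1, 27.2]
opening: 0.0502
gripper_force: 14.2
```

inch_along --rows '[[0.05,[0,0,0.001],0],[0.05,[0,0,0.001],0],[0.05,[0,0,0],0]]'

```text
t: 13.55
tool_pos: [0.4526, -0.2041, 0.049]
orientation: [3.136, -0.177, 0.001]
force: [-18.9, 10.2, 49.3]
opening: 0.0497
gripper_force: 24.4
```

inch_along --rows '[[0.05,[0,0,-0.005],0],[0.05,[0,0,-0.005],0],[0.05,[0,0,-0.03],0],[0.05,[0,0,-0.04],0],[0.05,[-0.04,0,-0.02],0],[0.05,[-0.04,0,0],0],[0.05,[-0.02,0,0],0],[0.05,[0,0,0],0],[0.05,[0,0,0],0],[0.05,[0,0,0],0]]'

```text
t: 14.55
tool_pos: [0.3531, -0.1925, 0.1446]
orientation: [-3.137, 0.178, -0.0]
force: [0.3, 0.1, -0.5]
opening: 0.0502
gripper_force: 0.0
```

Run:
```python
from h import *
w=cam('wrist');im=w['image'][:,:,::-1];s=sensors.read_state();print(s['tool_pos'])
t=-.1124;R=np.array([[np.cos(t),-np.sin(t)],[np.sin(t),np.cos(t)]]);c=np.array([.452,-.2036])
g=proj(w,np.c_[c+np.array(HO)/1e3@R.T,[.027]*4]);print(g)
o=cv2.resize(im,(800,500),interpolation=cv2.INTER_CUBIC)
cv2.imwrite('pics/k.png',o)
```

```text
[ 0.35309171 -0.19246403  0.14455307]
[[269.23546125 152.15363769]
 [368.31155152 152.09862217]
 [276.79788452 -21.32625785]
 [360.56074458 -21.39423487]]
```

View pics/k.png

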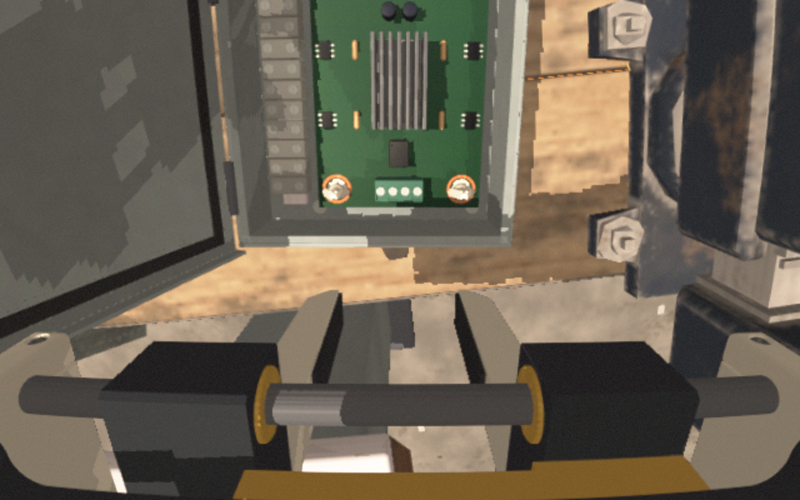

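Both near stud heads stand up through holes 0 and 1 at (337,188) and (460,188), so the board looks clicked down. I'll check its height by ring spacing from higher up.

inch_along --rows '[[0.02,[0,0,-0.04],0],[0.0,[0,0,-0.04],0],[0.0,[0,0,-0.04],0],[0.0,[0,0,-0.035],0],[0.0,[0,0,0],0],[0.0,[0,0,0],0]]'

```text
t: 15.2
tool_pos: [0.3534, -0.1927, 0.3001]
orientation: [3.136, -0.177, 0.002]
force: [-0.1, -0.3, -0.2]
opening: 0.0061
gripper_force: 0.0
```

Run:
```python
from h import *
w=cam('wrist');im=w['image'][:,:,::-1]
t=-.1124;R=np.array([[np.cos(t),-np.sin(t)],[np.sin(t),np.cos(t)]]);c=np.array([.452,-.2036])
for z in(.027,.036):
    g=proj(w,np.c_[c+np.array(HO)/1e3@R.T,[z]*4]);print(g.round(1).tolist())
p=rings(w,g,12);print(p.round(1))
for z in(.027,.036):print(fit(HO,onz(w,p[:,:2],z)))
x,y=g.min(0).astype(int)-25;X,Y=g.max(0).astype(int)+25
cv2.imwrite('pics/l.png',cv2.resize(im[y:Y,x:X],None,fx=3.5,fy=3.5,interpolation=cv2.INTER_CUBIC)[:600,:800])
```

```text
[[286.9, 131.5], [350.2, 131.5], [292.9, 23.6], [344.1, 23.6]]
[[286.2, 132.3], [350.9, 132.3], [292.3, 22.0], [344.7, 22.0]]
[[286.8 130.8   7.9  69. ]
 [350.2 131.3   7.9  70. ]
 [293.   22.8   8.8  94. ]
 [344.3  23.    8.8  89. ]]
(np.float64(-0.11535265924849279), array([ 0.45266141, -0.2037624 ]), [[0.1, -0.1], [-0.3, -0.0], [0.1, 0.1], [0.1, 0.0]])
(np.float64(-0.11535265924849249), array([ 0.452269  , -0.20371677]), [[1.3, -1.1], [1.2, 0.7], [-1.3, -0.4], [-1.2, 0.8]])Traceback (most recent call last):
  File "<stdin>", line 9, in <module>
cv2.error: OpenCV(4.12.0) /io/opencv/modules/imgproc/src/resize.cpp:4208: error: (-215:Assertion failed) !ssize.empty() in function 'resize'
```

The ring fit residuals are at most 0.3 mm with the board top at 27 mm, and over 1 mm if the board were still loose. The board is home on all four studs, so next is the lid.

inch_along --rows '[[0,[0.0083,-0.0375,0],0],[0,[0.0083,-0.0375,0],0],[0,[0.0083,-0.0375,0],0],[0,[0.0083,-0.0375,0],0],[0,[0.0083,-0.0375,0],0],[0,[0.0083,-0.0375,0],0],[0,[0,0,0.04],0],[0,[0,0,0.04],0],[0,[0,0,0.038],0],[0,[0,0,0],0],[0,[0,0,0],0]]'

```text
t: 16.35
tool_pos: [0.4262, 0.0257, 0.1807]
orientation: [-3.137, 0.178, 0.006]
force: [-0.1, -0.7, -0.4]
opening: 0.0005
gripper_force: 0.0
```

inch_along --rows '[[0,[0,0.015,0],0],[0,[0,0.015,0],0],[0,[0,0.015,0],0],[0,[0,0.015,0],0],[0,[0,0.012,0],0]]'

```text
t: 16.85
tool_pos: [0.4209, -0.0468, 0.1847]
orientation: [-3.136, 0.178, -0.007]
force: [0.4, 4.5, 4.0]
opening: 0.0006
gripper_force: 1.8
```

inch_along --rows '[[0,[0,0.012,0],0],[0,[0,0.012,0],0],[0,[0,0.012,0],0],[0,[0,0.01,0],0]]'

```text
t: 17.25
tool_pos: [0.414, -0.0927, 0.1817]
orientation: [3.136, -0.178, 0.0]
force: [2.5, 3.8, 1.0]
opening: 0.0001
gripper_force: 2.1
```

inch_along --rows '[[0,[0,0.01,0.001],0],[0,[0,0.01,0.002],0],[0,[0,0.009,0.003],0],[0,[0,0.009,0.004],0],[0,[0,0.009,0.005],0],[0,[0,0.008,0.006],0]]'

```text
t: 17.85
tool_pos: [0.4076, -0.1472, 0.1602]
orientation: [3.136, -0.178, -0.0]
force: [-0.9, 0.6, 3.2]
opening: 0.0005
gripper_force: 1.2
```

inch_along --rows '[[0,[0,0.007,0.007],0],[0,[0,0.007,0.007],0],[0,[0,0.006,0.008],0],[0,[0,0.006,0.008],0],[0,[0,0.004,0.009],0]]'

```text
t: 18.35
tool_pos: [0.4043, -0.1767, 0.1208]
orientation: [3.136, -0.178, -0.0]
force: [0.3, -1.5, 1.9]
opening: 0.0004
gripper_force: 1.0
```

inch_along --rows '[[0,[0,0.004,0.01],0],[0,[0,0.002,0.01],0],[0,[0,0.001,0.007],0],[0,[0,0,0.003],0]]'

```text
t: 18.75
tool_pos: [0.403, -0.1828, 0.0904]
orientation: [-3.136, 0.178, 0.002]
force: [-0.5, -1.0, 1.4]
opening: 0.0001
gripper_force: 0.6
```

inch_along --rows '[[0,[0,0,0.002],0],[0,[0,0,0.001],0],[0,[0,0,0],0]]'

```text
t: 19.05
tool_pos: [0.4036, -0.1829, 0.0886]
orientation: [-3.136, 0.177, -0.0]
force: [0.4, -0.1, 0.6]
opening: 0.0004
gripper_force: 0.0
```

inch_along --rows '[[0,[0,0.01,0],0],[0,[0,0.01,0.001],0],[0,[0,0,0.001],0],[0,[0,0,0],0]]'

```text
t: 19.45
tool_pos: [0.4017, -0.205, 0.0877]
orientation: [3.134, -0.179, 0.002]
force: [-2.2, -3.7, 6.7]
opening: 0.0007
gripper_force: 3.0
```

inch_along --rows '[[0,[0,0,0.001],0],[0,[0,0,0.001],0],[0,[0,0,0],0]]'

```text
t: 19.75
tool_pos: [0.4018, -0.205, 0.0875]
orientation: [3.134, -0.179, 0.001]
force: [-11.9, 1.1, 24.4]
opening: 0.0007
gripper_force: 12.6
```

inch_along --rows '[[0,[0,0,-0.005],0],[0,[0,0,-0.03],0],[0,[0,0,-0.05],0],[0,[0,0,-0.05],0],[0,[-0.02,0,-0.04],0],[0,[-0.03,0,-0.03],0],[0,[0,0,0],0],[0,[0,0,0],0]]'

```text
t: 20.55
tool_pos: [0.3519, -0.198, 0.2904]
orientation: [3.135, -0.18, 0.004]
force: [0.6, 0.2, -0.8]
opening: 0.0004
gripper_force: 0.0
```

Run:
```python
from h import *
w=cam('wrist');cv2.imwrite('pics/m.png',cv2.resize(w['image'][:,:,::-1],(800,500)))
t=-.112;R=np.array([[np.cos(t),-np.sin(t)],[np.sin(t),np.cos(t)]])
print((proj(w,np.c_[np.array([.4535,-.19])+np.array([[93,81],[93,-83],[-93,-83],[-93,81]])/1e3@R.T,[.0655]*4])*1.25).round())
```

```text
[[275. -21.]
 [476. -22.]
 [468. 202.]
 [289. 203.]]
```

View pics/m.png

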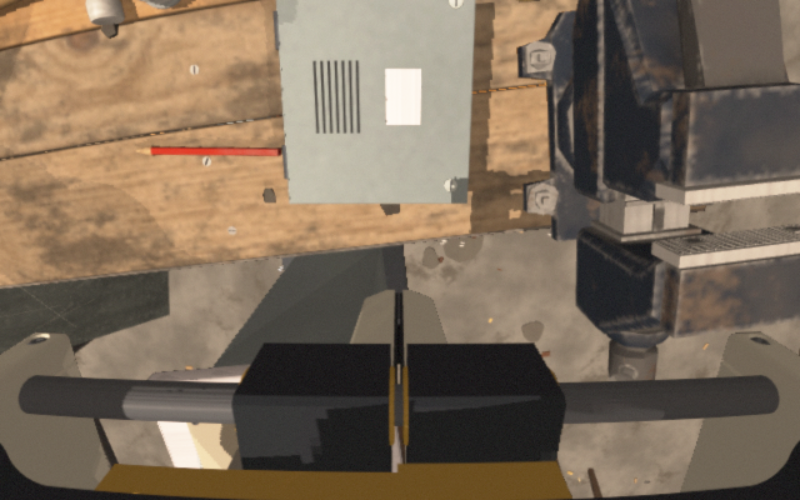

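The lid lies flat on the rim: its near corners at (289,203) and (468,203) match the shut prediction within a pixel, and the robot touches nothing.

```bash
python3 -c "
from plant import robot, sensors, read_camera
print(robot.close_job())"
```

```text
the job is handed in; nothing more can be done
None
```

The board is clicked home on all four studs, the lid is fully shut, and the job was handed in after about 21 s of the 64 s allowed; no verdict came back.

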